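Snap the sample carrier shut and hold it up level

TASK

The small grey sample carrier on the bench stands with its white lid open. Press the lid down at its front edge until the catch snaps and the lid is fully shut, then take the carrier by the middle of the handle on its lid, so that it hangs in balance, and lift it, upright all the way, until its underside is about 15 cm above the bench. Finish while still holding it there, level and steady with the lid shut; do not disturb the things around it.

Things in the scene. Friction and masses are not known exactly. Their poses are not given: they have to be found in the camera images.
- carrier_mid (a point): centre of the sample carrier, 32 mm above its underside. Loose open grey plastic case, 84 (own x) x 120 (own y) x 50 mm, with a hinged white lid; shut: 65 mm high to the lid's top, 107 mm to the handle's top; about 0.5 kg, balanced under the handle. Own x runs from the catch side (front, turned to the robot within 0.4 rad) to the hinge side, z up.
- carrier_lid (a joint): lid angle, rad: 0 shut, growing as the front edge swings up; starts at 0.45 to 0.95. Stays where it is left (1 N at the front edge moves it). Below about 0.14 a spring catch in the middle of the front resists; about 10 N down on the front edge takes it past the detent: it snaps to 0 and holds even when lifted by the handle. Not snapped, the lid opens when the handle is lifted.
- lid_front (a point): point on the lid's upper face where it is pressed: middle of its width, 11 mm back from the front edge, 77 mm in front of the hinge line and 14 mm over it when shut (65 mm above the carrier's underside). Axes are the lid's own (those of carrier_mid when shut), z outward. The lid is 88 mm deep, 124 wide; the handle's near face is 27 mm behind this point.
- lid_hinge (a point): middle of the hinge line along the carrier's rear top edge, 51 mm above its underside and 44 mm behind its centre; the hinge axis is its own y (horizontal).
- lid_handle (a point): centre of the carrying handle's bar: grey bar fixed to the lid along own y, 102 mm long, 12 mm thick (own x), 12 mm high, on two end posts (82 mm clear between them), 30 mm free between bar and lid; to be gripped at its middle, across own x. When shut it is straight above the carrier's centre, 101 mm above its underside.
- beaker: bystander: clear 100 ml beaker, 67 mm across, 83 mm high, standing; origin under its centre
- timer: bystander: small white kitchen timer lying flat, 64 x 66 x 19 mm; origin under its centre
- petri_dish: bystander: round petri dish, 92 mm across, 15 mm high; origin under its centre
- tape_roll: bystander: roll of white tape lying flat, 53 mm across, 19 mm high; origin under its centre

How it is judged:
On the way, in this order (a step that is already met when the one before it is completed fails the run):
1. the lid is pressed shut past its catch while the carrier stands on the bench (value of joint carrier_lid below 0.03 rad and height (world z) of carrier_mid below 0.042 m and angle between carrier_mid's own z axis and vertical below 0.1 rad), for 0.2 s.
2. the carrier is lifted clear of the bench with its lid shut (value of joint carrier_lid below 0.03 rad and height (world z) of carrier_mid above 0.1 m and angle between carrier_mid's own z axis and vertical below 0.2 rad), for 0.1 s.
At the end, for the whole second after the job is handed in: the robot still grips the carrier at the middle of its handle (within 20 mm); its underside is 120 to 190 mm above the bench, clear of everything; it is level within 0.1 rad, steady (under 0.03 m/s and 0.15 rad/s), and the lid is snapped shut (below 0.03 rad) (height (world z) of carrier_mid between 0.152 and 0.222 m and angle between carrier_mid's own z axis and vertical below 0.1 rad and value of joint carrier_lid below 0.03 rad and contact force between the fingers and carrier above 2 N and linear speed of carrier below 0.03 m/s and angular speed of carrier below 0.15 rad/s and distance between the grasp point and lid_handle below 0.02 m); the arm keeps its last pose, push and grip.
It fails at once if the carrier is tipped (more than 0.35 rad) (angle between carrier_mid's own z axis and vertical above 0.35 rad).
It fails at once if a bystander is moved by more than 30 mm (distance of any of beaker, timer, petri_dish, tape_roll from where it was at the start of the episode above 0.03 m).
It also fails if it takes over 48 s, if anything falls off the work surface, if the arm or the gripper's body presses on something with over 40 N, if the wrist force passes 120 N, or if a joint passes its speed limit or range.

ROBOT

A 7-joint arm with a two-finger parallel gripper is mounted at the origin on a cart in front of the work surface, level with it; the furniture and walls round the work are solid. World frame = base frame: x ahead of the robot, y to its left, z up, the work surface at z = 0. Lengths are in m, angles in rad, forces in N, time in s.
With the tool pointing down it reaches from about 0.425 to 0.925 m from the base axis. Payload 6.8 kg.
Tool frame: the origin (TCP) lies on the centre line of the jaws, within the pads' length; the fingertips stand 14 mm ahead of it and the grasp point (between the pads) lies 5 mm behind it (r.tips_ahead is the distance from the TCP to the fingertips, in m); z points along the fingers, y is the line along which they close (so a half turn about z gives the same grasp; the last joint's range is limited). The gripper opens to 85 mm and grips with 20 to 120 N. Pads are 22 mm wide; open, the fingers measure 114 mm over their backs; the gripper's body (76 mm by 85 mm) begins 54 mm behind the grasp point. The pads swing forward as they close: fully open they stand 13 mm farther back than shut.
Start: joints at [1.124, 0.477, 0.022, 1.555, -0.011, 1.109, -0.083], TCP at [0.224, -0.637, 0.245] pointing down, gripper open.
Joint ranges: [-2.96, 2.96], [-0.34, 2.1], [-1.41, 1.46], [0.24, 2.44], [-1.37, 4.51], [0.17, 1.92], [-2.96, 2.96]. Speed limits (rad/s): [2.39, 2.39, 3.14, 3.14, 3.14, 3.14, 3.14].

INTERFACE

Orientations are given as a rotation vector (axis times angle).
In Python, from bench import r, eyes gives the robot as it stands.
- The arm moves only by the tool step_arm, never from a script. Its argument "rows" is a list of rows, each a list of 6 numbers: the shift along the world's x, y, z in units of 60 cm (1.0 is 60 cm), then the turn, a rotation vector about the world's x, y, z in units of pi rad (1.0 is pi rad). In form: [[x, y, z, rx, ry, rz], ...]. A call has 1 to 5 rows; each row is the pose to reach, as a shift and turn from the pose commanded when the call began, turning the shorter way round; what a row does not reach only later rows make up. A row lasts 1/12 s, in which the tool goes at most 41.7 mm and 7.16 degrees, less where a joint would pass 70% of its speed; a pose out of reach is approached as far as the arm can. A call with a number of a shift or a turn outside -1 to 1 is refused whole. A call with a gripper value outside its range is refused whole. "jaw" is the closure, from 0 (fully open) to 1 (shut), set as the call begins (left out, the last holds). The fingers move at their own pace and stop on an object; "squeeze" is the grip in N (left out, the last holds). Time passes only in rows, so rows that repeat a pose let the fingers close. It gives the time, the measured TCP pose, the force, the opening and the grip force at its end, in the units of the state.
- r.get_obs(): the state, without advancing time (a new reading comes with each control period).
- eyes.grab_frame(name): name is "scene" or "top"; returns the picture (480x640x3 uint8, red, green, blue); there is no depth.
- eyes.camera_info(name): a dict with "mtx" (3x3 intrinsics, pixels), "extrinsics" (4x4, takes a point from camera to world coordinates). Camera axes: x right, y down, z forward; pixel columns grow to the right and rows downward; lengths in m; the calibration is good to about 2 mm. A picture is of the moment at which its call begins. camera_info takes no time and is no camera call.
- r.hand_in(): hands the job in; it is judged then, once.
The state is a dict: "clock": time; "joints": joint angles; "qvel": joint speeds; "tau": joint torques, N m; "tcp_pos": TCP position; "orientation": TCP orientation; "contact_force": force on the tool from outside, world axes, zero at the start; "moment": the same for the moment, N m; "grip_width": finger opening in m; "gripper_force": force on a finger pad.
Only numpy, scipy, OpenCV 4.12 (cv2) and the standard library are available. Lean on these libraries where they do the work, as an engineer would, in place of code of your own. Each camera call takes 0.05 s, during which the arm holds its last target. There are 200 camera calls.

## Working session

There is one attempt and no reset: what is moved stays moved. The work goes in short steps, Python scripts to look and compute and a tool call to move; the robot and the scene stay as the last step left them, time stands still between calls to the robot, and variables do not carry over. Pictures are saved under pics/ and viewed, at most 10 in all, crops included, and the job is handed in when it is done.

Besides the shell and the picture viewer there is one more tool, called after "Call:" as name(argument=value, ...) on one line, values as JSON. step_arm: Moves the arm, as the interface text tells. Shifts and turns lie within -1 to 1; 1 stands for 60 cm of shift or pi rad of turn. Its arguments: {"type":"object","properties":{"rows":{"type":"array"},"jaw":{"type":"number"},"squeeze":{"type":"number"}},"required":["rows"]}

```bash
mkdir -p pics; python3 - <<'E'
from bench import r,eyes
import cv2,numpy as np
for n in("scene","top"):
    im=eyes.grab_frame(n);cv2.imwrite(f"pics/{n}0.png",im[:,:,::-1])
    c=eyes.camera_info(n);print(n,np.round(c["mtx"],1).tolist(),np.round(c["extrinsics"],4).tolist())
print(r.get_obs(),r.tips_ahead)
E
```

```text
scene [[529.6, 0.0, 330.8], [0.0, 529.6, 241.7], [0.0, 0.0, 1.0]] [[0.5168, 0.6463, -0.5614, 1.2532], [0.8559, -0.3757, 0.3553, -0.7277], [0.0187, -0.6642, -0.7474, 1.1235], [0.0, 0.0, 0.0, 1.0]]
top [[531.7, 0.0, 326.9], [0.0, 531.7, 230.1], [0.0, 0.0, 1.0]] [[0.0273, -0.9981, 0.0554, 0.4139], [-0.9996, -0.0273, 0.0003, -0.2528], [0.0013, -0.0554, -0.9985, 1.5292], [0.0, 0.0, 0.0, 1.0]]
{'clock': 0.1, 'joints': array([ 1.12388011,  0.47772153,  0.02236588,  1.55632791, -0.01151294,
        1.10930906, -0.08309482]), 'qvel': array([ 0.00028643, -0.00125108,  0.00027793, -0.00305713,  0.00039564,
        0.0010123 ,  0.00049175]), 'tau': array([ 4.98267473e-03, -5.97752273e+01,  1.61407080e+00, -2.81952935e+01,
        1.28754659e-02,  5.01915303e-03, -3.56422424e-05]), 'tcp_pos': array([ 0.22416535, -0.63615839,  0.24443105]), 'orientation': array([-3.09505297e+00, -5.29399727e-01,  6.14940552e-04]), 'contact_force': array([0.79815258, 0.58965229, 0.72447525]), 'moment': array([-0.0014373 ,  0.00561728, -0.00417841]), 'gripper_force': 0.0, 'grip_width': 0.08516564400981225} 0.014
```

View pics/scene0.png

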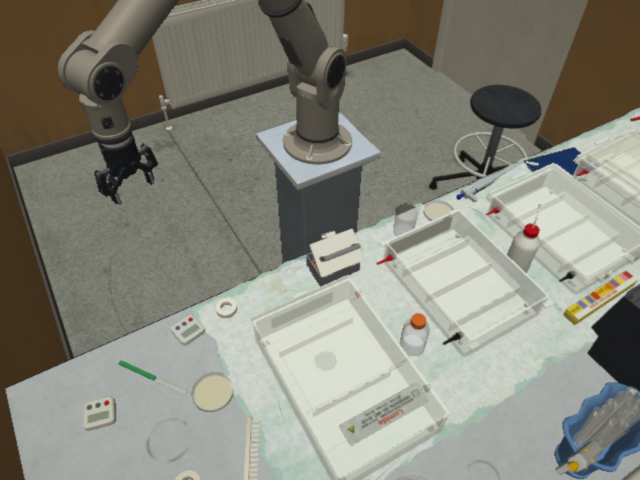

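View pics/top0.png

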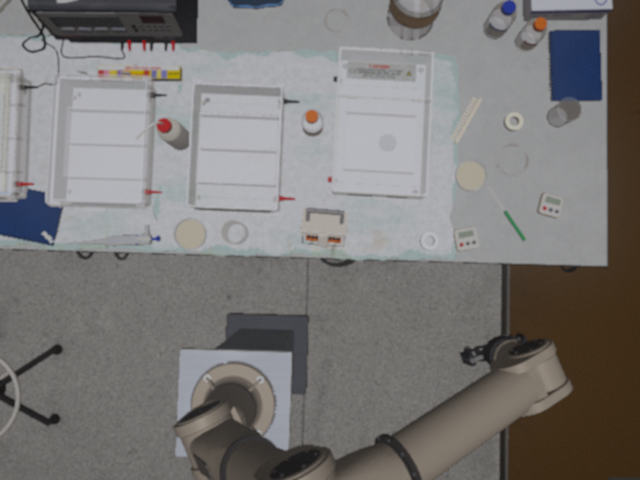

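The top view shows the carrier at about (325,228) near the bench edge. The scene view shows it at (335,255) with the lid open and the handle bar at about (340,254). I'll zoom in on both.

```bash
cat > h.py <<'E'
import numpy as np,cv2
from bench import r,eyes
def ray(n,p):
    c=eyes.camera_info(n);E=np.array(c["extrinsics"]);d=E[:3,:3]@np.linalg.solve(np.array(c["mtx"]),[p[0],p[1],1.]);return E[:3,3],d/np.linalg.norm(d)
def plane(n,p,z):
    o,d=ray(n,p);return o+d*(z-o[2])/d[2]
def tri(a,b):
    o1,d1=ray("scene",a);o2,d2=ray("top",b)
    s=np.linalg.lstsq(np.c_[d1,-d2],o2-o1,rcond=None)[0];A=o1+s[0]*d1;B=o2+s[1]*d2
    return (A+B)/2,np.linalg.norm(A-B)
def proj(n,P):
    c=eyes.camera_info(n);E=np.array(c["extrinsics"]);q=np.array(c["mtx"])@(E[:3,:3].T@(np.array(P)-E[:3,3]));return q[:2]/q[2]
E
python3 - <<'E'
from h import *
a=cv2.imread("pics/scene0.png")[220:295,295:375];b=cv2.imread("pics/top0.png")[195:260,285:365]
f=lambda x,k:cv2.resize(x,None,fx=k,fy=k,interpolation=cv2.INTER_CUBIC)
a=f(a,5);b=f(b,5)
cv2.imwrite("pics/z.png",np.hstack([a,np.pad(b,((0,a.shape[0]-b.shape[0]),(0,0),(0,0)))]))
print(plane("top",(325,228),.05),plane("top",(330,258),0), plane("top",(235,232),.04))
E
```

```text
[ 0.50148517 -0.24688396  0.05      ] [ 0.41855175 -0.26341134  0.        ] [0.4839445  0.00512354 0.04      ]
```

View pics/z.png

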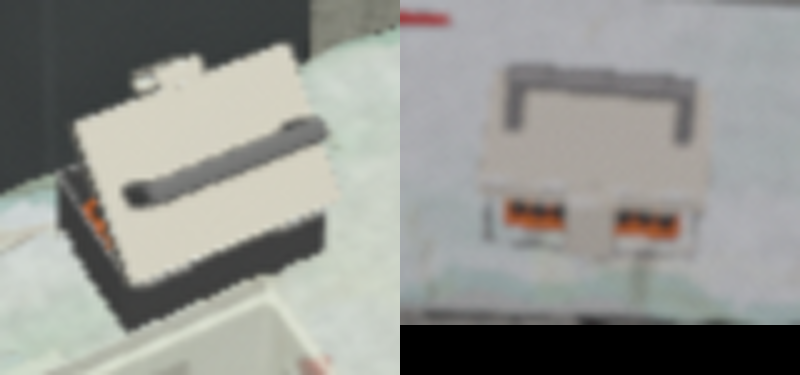

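```bash
python3 - <<'E'
from h import *
S=lambda x,y:(295+x/5-.4,220+y/5-.4);T=lambda x,y:(285+(x-400)/5-.4,195+y/5-.4)
for n,s,t in[("barL",(322,127),(509,74)),("barR",(130,193),(695,86)),("bar",(226,160),(602,80)),("frL",(290,43),(478,190)),("frR",(75,122),(708,208)),("frmid",(182,82),(593,199))]:
    p,e=tri(S(*s),T(*t));print(n,np.round(p,4),round(e,4))
for n,s in[("rearbaseR",(130,330)),("rearbaseL",(325,250))]: print(n,np.round(plane("scene",S(*s),0),4))
for n,s in[("rearlidR",(133,285)),("rearlidL",(338,205))]: print(n,np.round(plane("scene",S(*s),.051),4))
for s in [(487,240),(692,260)]: print("frontbase",np.round(plane("top",T(*s),0),4))
E
```

```text
barL [ 0.5457 -0.196   0.1214] 0.0009
barR [ 0.5393 -0.299   0.1252] 0.0085
bar [ 0.5423 -0.2478  0.123 ] 0.0044
frL [ 0.485  -0.1791  0.1181] 0.006
frR [ 0.478  -0.3024  0.1196] 0.0038
frmid [ 0.4812 -0.2412  0.1188] 0.0038
rearbaseR [ 0.5287 -0.2971  0.    ]
rearbaseL [ 0.5355 -0.1783  0.    ]
rearlidR [ 0.5376 -0.3008  0.051 ]
rearlidL [ 0.5462 -0.1808  0.051 ]
frontbase [ 0.4606 -0.1817  0.    ]
frontbase [ 0.4523 -0.2999  0.    ]
```

The views agree: yaw is about -0.065, the centre about (0.496,-0.240), the hinge x about 0.540 and the lid angle about 0.7. I'll start moving over the lid front with the jaws shut across the lid's width.

Call:
step_arm(rows=[[0.41,0.663,0,0,0,-0.128],[0.41,0.663,0,0,0,-0.128],[0.41,0.663,0,0,0,-0.128],[0.41,0.663,0,0,0,-0.128],[0.41,0.663,0,0,0,-0.128]], jaw=1, squeeze=40)

```text
clock: 0.52
tcp_pos: [0.3344, -0.4574, 0.2449]
orientation: [-3.139, 0.103, 0.001]
contact_force: [0.4, -0.1, 1.2]
grip_width: 0.0255
gripper_force: 0.0
```

Call:
step_arm(rows=[[0.22,0.365,0,0,0,0],[0.22,0.365,0,0,0,0],[0.22,0.365,0,0,0,0],[0.22,0.365,0,0,0,0],[0.22,0.365,0,0,0,0]])

```text
clock: 0.93
tcp_pos: [0.4419, -0.2791, 0.2452]
orientation: [-3.14, 0.1, 0.0]
contact_force: [0.7, -0.2, -0.2]
grip_width: -0.0004
gripper_force: 0.0
```

Call:
step_arm(rows=[[0.05,0.08,0,0,0,0],[0.05,0.08,0,0,0,0]])

```text
clock: 1.1
tcp_pos: [0.4745, -0.2264, 0.2453]
orientation: [-3.138, 0.087, -0.002]
contact_force: [0.9, 0.6, -0.1]
grip_width: 0.0001
gripper_force: 0.0
```

Call:
step_arm(rows=[[0.006,-0.02,-0.06,0,0,0],[0.006,-0.02,-0.12,0,0,0],[0.006,-0.02,-0.15,0,0,0],[0.006,-0.02,-0.15,0,0,0]])

```text
clock: 1.43
tcp_pos: [0.472, -0.2437, 0.1509]
orientation: [-3.137, 0.099, 0.013]
contact_force: [-0.1, -0.0, 0.5]
grip_width: 0.0001
gripper_force: 0.0
```

```bash
cat > look.py <<'E'
from h import *
import sys
a=eyes.grab_frame("scene")[195:285,290:380,::-1];b=eyes.grab_frame("top")[185:255,285:365,::-1]
f=lambda x:cv2.resize(x,(400,400*x.shape[0]//x.shape[1]),interpolation=cv2.INTER_CUBIC)
a=f(a);b=f(b);cv2.imwrite(f"pics/{sys.argv[1]}.png",np.hstack([a,np.pad(b,((0,a.shape[0]-b.shape[0]),(0,0),(0,0)))]))
print(r.get_obs()["tcp_pos"])
E
python3 look.py l1
```

```text
[ 0.47483938 -0.24489001  0.15516142]
```

View pics/l1.png

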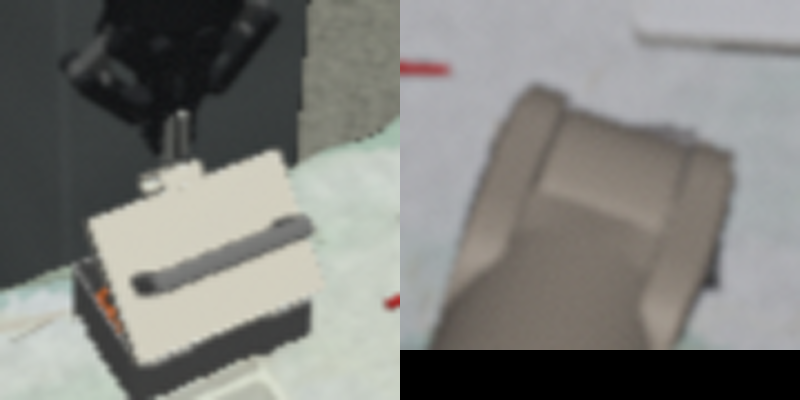

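The fingertips are just in front of and above the lid's front tab, at crop (178,160). I'll move 20 mm back over the lid, then press down along the arc.

Call:
step_arm(rows=[[0.033,0.01,0,0,0,0],[0.033,0.01,0,0,0,0],[0.033,0.01,-0.02,0,0,0],[0.03,0.01,-0.03,0,0,0],[0.03,0.01,-0.03,0,0,0]])

```text
clock: 1.95
tcp_pos: [0.4923, -0.2391, 0.1373]
orientation: [-3.14, 0.1, 0.001]
contact_force: [-0.5, -1.3, -0.1]
grip_width: -0.0003
gripper_force: 0.0
```

Call:
step_arm(rows=[[-0.013,0,-0.016,0,0,0],[-0.023,0,-0.03,0,0,0],[-0.032,0,-0.043,0,0,0],[-0.038,0,-0.056,0,0,0],[-0.042,0,-0.068,0,0,0]])

```text
clock: 2.37
tcp_pos: [0.4673, -0.2393, 0.0961]
orientation: [3.14, -0.1, 0.0]
contact_force: [-0.9, 0.2, 1.2]
grip_width: -0.0
gripper_force: 0.5
```

Call:
step_arm(rows=[[0,0,0,0,0,0],[0,0,0,0,0,0]])

```text
clock: 2.53
tcp_pos: [0.4679, -0.239, 0.0962]
orientation: [-3.14, 0.1, 0.0]
contact_force: [0.6, 0.3, 1.3]
grip_width: -0.0002
gripper_force: 0.0
```

Now the catch: press down in small steps.

Call:
step_arm(rows=[[-0.004,0,-0.005,0,0,0],[-0.006,0,-0.01,0,0,0],[-0.006,0,-0.015,0,0,0],[-0.006,0,-0.018,0,0,0],[-0.006,0,-0.018,0,0,0]])

```text
clock: 2.95
tcp_pos: [0.4639, -0.2392, 0.0862]
orientation: [3.14, -0.1, -0.001]
contact_force: [-2.3, 0.4, 7.2]
grip_width: -0.0002
gripper_force: 3.2
```

Call:
step_arm(rows=[[-0.001,0,-0.003,0,0,0],[-0.001,0,-0.006,0,0,0],[-0.001,0,-0.006,0,0,0]])

```text
clock: 3.2
tcp_pos: [0.4633, -0.2391, 0.0821]
orientation: [3.14, -0.1, -0.001]
contact_force: [0.3, 0.2, -0.2]
grip_width: 0.0001
gripper_force: 0.0
```

The force rose and then vanished, so the catch has probably snapped. I'll touch down gently to confirm the lid height.

Call:
step_arm(rows=[[0,0,-0.005,0,0,0],[0,0,-0.008,0,0,0],[0,0,-0.01,0,0,0],[0,0,-0.01,0,0,0]])

```text
clock: 3.53
tcp_pos: [0.4635, -0.2392, 0.0781]
orientation: [3.14, -0.1, -0.001]
contact_force: [-8.9, 4.2, 29.2]
grip_width: 0.0001
gripper_force: 14.4
```

The lid contacts at tip height 0.065 with 29 N, so it is shut. I'll retreat upward, then turn 90° and open.

Call:
step_arm(rows=[[0,0,0.06,0,0,0],[0,0,0.12,0,0,0],[0,0,0.18,0,0,0],[0,0,0.22,0,0,0],[0,0,0.22,0,0,0.03]])

```text
clock: 3.95
tcp_pos: [0.467, -0.2402, 0.2134]
orientation: [3.137, 0.048, 0.015]
contact_force: [1.0, -0.7, 0.1]
grip_width: -0.0001
gripper_force: 0.0
```

Call:
step_arm(rows=[[0.055,0,0,0,0,0.47],[0.055,0,0,0,0,0.47],[0.055,0,0,0,0,0.47],[0.055,0,0,0,0,0.47],[0.055,0,0,0,0,0.47]], jaw=0.2)

```text
clock: 4.37
tcp_pos: [0.497, -0.2389, 0.2076]
orientation: [-2.971, -1.022, -0.0]
contact_force: [0.2, -0.2, 0.1]
grip_width: 0.0606
gripper_force: 0.0
```

```bash
python3 look.py l2; python3 -c "
from h import *
print(proj('scene',(.496,-.24,.101)))"
```

```text
[ 0.49679664 -0.23900935  0.20765643]
[333.48575102 244.16216642]
```

View pics/l2.png

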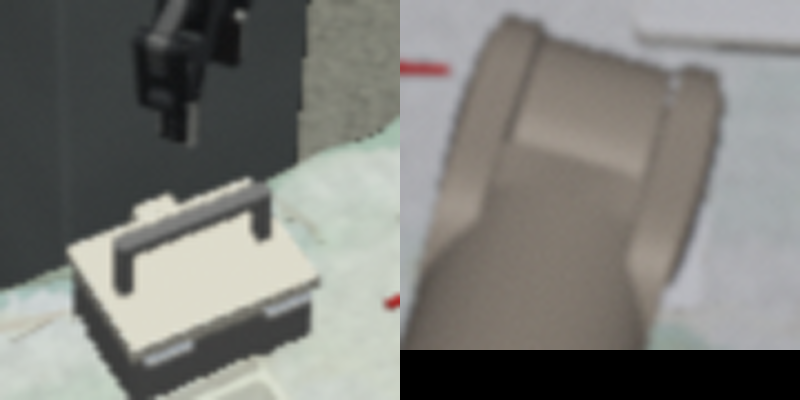

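The scene crop shows the lid flat and the handle bar centred at (192,217), which is full-frame (333,244). That matches the predicted projection (333.5,244.2), so the carrier has not moved. I'll finish the turn and descend.

Call:
step_arm(rows=[[-0.001,-0.002,0,0,0,0.271],[-0.001,-0.002,0,0,0,0.271],[-0.001,-0.002,0,0,0,0.271],[-0.001,-0.002,0,0,0,0.271],[-0.001,-0.002,0,0,0,0.271]])

```text
clock: 4.88
tcp_pos: [0.4962, -0.2402, 0.2078]
orientation: [-2.518, -1.879, -0.0]
contact_force: [-0.4, 0.5, -0.2]
grip_width: 0.0685
gripper_force: 0.0
```

Call:
step_arm(rows=[[0,0,0,0,0,0.072],[0,0,0,0,0,0.072],[0,0,-0.02,0,0,0.072],[0,0,-0.04,0,0,0.072],[0,0,-0.06,0,0,0.072]])

```text
clock: 5.3
tcp_pos: [0.4956, -0.2402, 0.1704]
orientation: [-2.296, -2.144, 0.0]
contact_force: [-0.8, -0.4, -0.0]
grip_width: 0.0683
gripper_force: 0.0
```

Call:
step_arm(rows=[[0,0,-0.035,0,0,0],[0,0,-0.07,0,0,0],[0,0,-0.1,0,0,0],[0,0,-0.12,0,0,0],[0,0,-0.125,0,0,0]])

```text
clock: 5.72
tcp_pos: [0.4942, -0.2394, 0.0939]
orientation: [-2.29, -2.144, 0.003]
contact_force: [0.2, -0.4, -0.0]
grip_width: 0.0683
gripper_force: 0.0
```

Call:
step_arm(rows=[[0,0,0,0,0,0],[0,0,0,0,0,0]])

```text
clock: 5.88
tcp_pos: [0.4964, -0.2402, 0.0973]
orientation: [2.292, 2.149, 0.0]
contact_force: [1.2, -0.3, 0.6]
grip_width: 0.0683
gripper_force: 0.0
```

Call:
step_arm(rows=[[0,0,0,0,0,0],[0,0,0,0,0,0],[0,0,0,0,0,0],[0,0,0,0,0,0],[0,0,0,0,0,0]], jaw=1, squeeze=60)

```text
clock: 6.3
tcp_pos: [0.4967, -0.2404, 0.0977]
orientation: [2.29, 2.148, 0.001]
contact_force: [-0.8, -0.5, -3.9]
grip_width: 0.011
gripper_force: 59.8
```

Call:
step_arm(rows=[[0,0,0,0,0,0],[0,0,0,0,0,0],[0,0,0,0,0,0]])

```text
clock: 6.55
tcp_pos: [0.4966, -0.2403, 0.0974]
orientation: [2.29, 2.149, 0.001]
contact_force: [1.4, -0.4, 1.5]
grip_width: 0.0106
gripper_force: 60.6
```

The bar is gripped at a width of about 11 mm. I'll lift gently.

Call:
step_arm(rows=[[0,0,0.005,0,0,0],[0,0,0.015,0,0,0],[0,0,0.03,0,0,0],[0,0,0.045,0,0,0],[0,0,0.06,0,0,0]])

```text
clock: 6.97
tcp_pos: [0.4959, -0.2402, 0.134]
orientation: [-2.291, -2.149, 0.0]
contact_force: [0.2, -0.1, -4.7]
grip_width: 0.0105
gripper_force: 59.8
```

Call:
step_arm(rows=[[0,0,0.02,0,0,0],[0,0,0.04,0,0,0],[0,0,0.06,0,0,0],[0,0,0.08,0,0,0],[0,0,0.1,0,0,0]])

```text
clock: 7.38
tcp_pos: [0.4961, -0.2402, 0.1946]
orientation: [2.291, 2.149, 0.0]
contact_force: [0.1, -0.1, -4.3]
grip_width: 0.0108
gripper_force: 59.8
```

Call:
step_arm(rows=[[0,0,0.02,0,0,0],[0,0,0.04,0,0,0],[0,0,0.06,0,0,0],[0,0,0.08,0,0,0],[0,0,0.09,0,0,0]])

```text
clock: 7.8
tcp_pos: [0.4968, -0.2404, 0.2492]
orientation: [2.29, 2.148, 0.001]
contact_force: [1.5, -0.7, -4.7]
grip_width: 0.0105
gripper_force: 59.8
```

Call:
step_arm(rows=[[0,0,0,0,0,0],[0,0,0,0,0,0],[0,0,0,0,0,0],[0,0,0,0,0,0],[0,0,0,0,0,0]])

```text
clock: 8.22
tcp_pos: [0.4956, -0.2401, 0.2463]
orientation: [-2.29, -2.149, 0.001]
contact_force: [-0.6, 0.3, -4.4]
grip_width: 0.0105
gripper_force: 59.8
```

```bash
python3 look.py l3; python3 -c "
from h import *
print(r.get_obs())"
```

```text
[ 0.49587681 -0.24012312  0.2466126 ]
{'clock': 8.3167, 'joints': array([ 0.67341055,  0.30305849, -0.40801048,  1.83030743,  0.13770789,
        1.03681752,  0.14792928]), 'qvel': array([-0.00095321, -0.00174447, -0.00072145, -0.00371245,  0.00058816,
       -0.00083698,  0.00164834]), 'tau': array([ 7.41358555e-03, -4.80811930e+01, -3.01880725e+00, -2.84872931e+01,
        1.72764104e-02,  1.92932255e-02, -3.08814879e-04]), 'tcp_pos': array([ 0.49587681, -0.24012312,  0.2466126 ]), 'orientation': array([-2.29038693e+00, -2.14901769e+00,  3.42629919e-04]), 'contact_force': array([ 0.41054949,  1.23394563, -3.58670354]), 'moment': array([-0.05057244, -0.02525653, -0.01185825]), 'gripper_force': 59.796963930130005, 'grip_width': 0.01079006425710169}
```

View pics/l3.png

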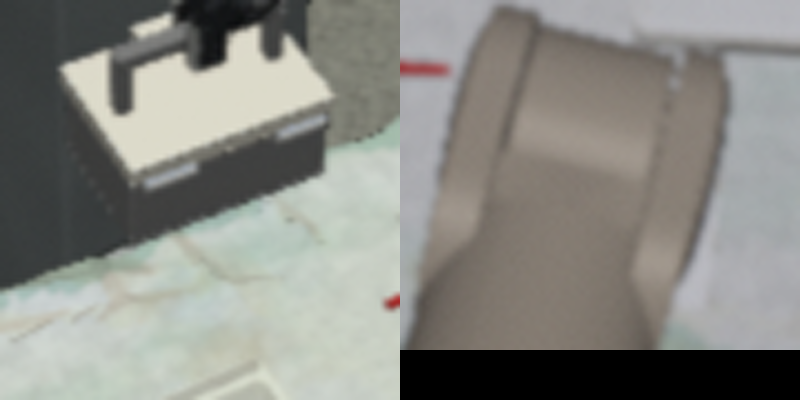

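The carrier hangs level with the lid shut. The fingers at (207,50) are close to the bar's middle, and the underside is about 0.149 m above the bench. I'll hand in.

```bash
python3 -c "
from bench import r
print(r.hand_in())"
```

```text
the job is handed in; nothing more can be done
None
```

I pressed the lid shut past its catch and lifted the carrier by the middle of its handle. It was level and steady, with its underside about 15 cm above the bench, when I handed the job in at about 8.3 s; no verdict came back.

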